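# Pack the last ring cases flush and sweep the tray

### The job

Finish packing the grey stock tray: the light-wood ring case that was dumped on top of a dark one and the light-wood case on the sloping ramp each go flat, lid side up, into their own empty bay (the ones with a blue pad), set down gently rather than dropped. Then slide the red levelling bar all the way across the tray to its far stop, and leave it there, to prove that nothing stands above the rim; the bar must not hit any case. Leave the two dark cases in their bays and do not disturb the glass jar, the brass bowl or the brass finial.

Things in the scene. Friction and masses are not known exactly. Their poses are not given: they have to be found in the camera images.
- case_1_mid (a point): Light-wood ring case with brass clasps and a brass plate on its lid, a solid block 62 mm long (its y), 40 mm wide (its x), 28 mm high (its z, lid up), about 80 g. The point is its centre. At the start it lies flat on top of one of the dark cases in the tray, its length along the tray's x.
- case_2_mid (a point): A second light-wood ring case, same size and axes as the first (62 mm along its y, 40 mm along x, 28 mm along z). The point is its centre. At the start it lies on the ramp, tilted 32 degrees with it, its length level across the ramp, resting against a 12 mm high lip below it.
- dark_1_mid (a point): Dark-wood ring case with steel clasps, 50 mm long (its y), 40 mm wide, 28 mm high; the point is its centre. Stands packed in a bay of the tray, its length along the tray's x; the first light case lies on this one.
- dark_2_mid (a point): A second dark-wood ring case, same size, packed in another bay of the tray.
- pad_1_top (a point): Blue pad, 96 x 42 x 2 mm, fixed on the floor of an empty bay; the point is the middle of its top face, axes as the tray's. A case flat on it has its centre 14 mm above this point and its top 4 mm under the rim.
- pad_2_top (a point): The same blue pad in the other empty bay.
- tray: Grey plastic stock tray fixed to the table, 38 mm high. Origin on the table under the middle of its row of four bays; the bays lie side by side along the tray's y, centres at y = -75, -25, 25 and 75 mm, each 112 mm long inside (along the tray's x) and 46 mm wide (along y), floor 4 mm above the table, walls 4 mm thick and all 38 mm high. Which bays are empty varies.
- bar (a joint): Levelling bar's slide in m: 0 parked at the tray's -y end (bar 150 mm to the -y side of the tray's origin), grows as it slides along the tray's +y; 0.254 is the far stop. It may start a little away from 0. It slides with about 1 N of friction and stays where it is left.
- bar_grip (a point): Centre of the red upright fin on the levelling bar, 67 mm above the table; axes as the tray's. The fin is 12 mm thick along the tray's y, 50 mm long along x, and stands from 47 mm to 87 mm above the table. The bar under it is 146 mm long (x), 16 mm wide (y), with its underside 38.5 mm above the table, just over the rim.
- ramp: Wooden display ramp with a grey cover, fixed to the table, 124 mm up the slope by 150 mm wide (its y). Its surface rises at 32 degrees towards the ramp's +x, is 55 mm above the table at the ramp's origin (which is on the table under the middle of the surface) and 22 to 88 mm from bottom to top. The lip is 60 mm wide.
- jar: Bystander: glass jar with green cap, 58 mm across, 85 mm high; origin at the centre of its underside.
- bowl: Bystander: brass bowl, 90 mm across, 40 mm high; origin at the centre of its underside.
- knob_cap: Bystander: turned brass finial, 38 mm across, 58 mm high; origin at the centre of its underside.
Mind the look-alikes: they are no part of the job. What is shaped like the part that bears case_2_mid but orange or pink is not meant.

How it is judged:
By the outcome, as a careful person would: the job done as asked, in the order asked, and still so for the second after the job is handed in, with the robot touching nothing.
It also fails if it takes over 62 s, if anything falls off the work surface, if the arm or the gripper's body presses on something with over 40 N, if the wrist force passes 120 N, or if a joint passes its speed limit or range.

### The arm

A 6-joint arm with a two-finger parallel gripper is mounted at the origin on the work surface. World frame = base frame: x ahead of the robot, y to its left, z up, the work surface at z = 0. Lengths are in m, angles in rad, forces in N, time in s.
With the tool pointing down it reaches from about 0.375 to 0.925 m from the base axis. Payload 5.7 kg.
Tool frame: the origin (TCP) lies midway between the tips of the shut fingers; the grasp point (between the pads) lies 19 mm behind it; z points along the fingers, y is the line along which they close (so a half turn about z gives the same grasp; the last joint's range is limited). The gripper opens to 88 mm and grips with 3 to 60 N. Pads are 20 mm wide; open, the fingers measure 115 mm over their backs; the gripper's body (75 mm by 178 mm) begins 61 mm behind the grasp point.
Start: joints at [1.177, 0.359, 1.51, -0, 1.272, -0.115], TCP at [0.165, 0.577, 0.223] pointing down, gripper open.
Joint ranges: [-2.97, 2.97], [-1.01, 2.36], [0.21, 2.38], [-0.96, 4.11], [0.2, 2.71], [-2.98, 2.98]. Speed limits (rad/s): [2.39, 2.39, 3.14, 3.14, 3.14, 3.14].

### API

Orientations are given as a unit quaternion [x, y, z, w].
In Python, from bench import move_ptp, servo_line, goto_joints, move_gripper, sleep, inverse_kinematics, capture, PlanningError, close_job, spot_in, silhouettes, current_clock, current_joint_pos, current_qvel, current_joint_torque, current_position, current_orientation, current_force, current_torque, current_finger_gap, current_grip_force gives the robot as it stands. Calls block until the motion is done:
- move_ptp(position, orientation): joint-space move of the TCP to a pose.
- servo_line(position, orientation=None, rate=0.15, contact_N=None): straight line of the TCP; orientation=None keeps the orientation; rate is the mean speed in m/s. With contact_N (N) it stops when the force on the tool has changed by that much, and returns True; else False.
- goto_joints(angles): joint-space move.
- move_gripper(opening): finger opening in m; the grip force is fixed at half the most; returns when the fingers have stopped.
- sleep(seconds).
- inverse_kinematics(position, orientation): joint angles nearest the present ones, or None.
- capture(name): name is "scene" or "top" or "wrist"; returns a dict with "image" (400x640x3 uint8, blue, green, red), "range_z" (400x640 float32, m along the optical axis (not along the pixel's ray), 0 where there is no reading), "intrinsics" (3x3 intrinsics, pixels), "R" (3x3) and "t" (3): a world point X has camera coordinates R X + t. Camera axes: x right, y down, z forward; pixel columns grow to the right and rows downward; lengths in m; the calibration is good to about 2 mm. A picture is of the moment at which its call begins.
A pose or a line that the arm cannot do raises PlanningError and nothing moves.
- close_job(): hands the job in; it is judged then, once.
Trained networks look in the newest picture that a camera, given by its name, has taken for a name from the list of things; names that differ only in an ending like _2 or _b are one class to them, and where a whole thing is asked for, a point or a joint stands for the part that bears it (a point fixed in the world has none). Each returns a list of dicts, best first, with "conf" (0 to 1); they miss things now and then, are a little off and sometimes report something else, mostly with a low value. They report only what shows in the picture. A call takes as long as a camera call. They do not tell look-alikes from the thing itself.
- spot_in(camera, query): "xy" ([column, row] in pixels, amid what is visible of it).
- silhouettes(camera, query): "region" (400x640 bool, what is visible of it) and "xy" ([column, row] in pixels, amid what is visible of it).
Readings, each from a call of its own:
- current_clock(): time.
- current_joint_pos(): joint angles.
- current_qvel(): joint speeds.
- current_joint_torque(): joint torques, N m.
- current_position(): TCP position.
- current_orientation(): TCP orientation.
- current_force(): force on the tool from outside, world axes, zero at the start.
- current_torque(): the same for the moment, N m.
- current_finger_gap(): finger opening in m.
- current_grip_force(): force on a finger pad.
Only numpy, scipy, OpenCV 4.12 (cv2) and the standard library are available. Lean on these libraries where they do the work, as an engineer would, in place of code of your own. Each camera call takes 0.05 s, during which the arm holds its last target. There are 200 camera calls.

## Working session

There is one attempt and no reset: what is moved stays moved. The work goes in short steps, each a Python script; the robot and the scene stay as the last script left them, time stands still between calls to the robot, and variables do not carry over. Pictures are saved under pics/ and viewed, at most 10 in all, crops included, and the job is handed in when it is done.

```bash
ls; mkdir -p pics; cat > h.py <<'E'
from bench import *
import numpy as np, cv2
def pts(c, mask=None):
    z=c["range_z"]; K=c["intrinsics"]
    m=(z>0) if mask is None else (mask&(z>0))
    v,u=np.nonzero(m); d=z[v,u]
    P=np.stack([(u-K[0,2])/K[0,0]*d,(v-K[1,2])/K[1,1]*d,d],1)
    return (P-c["t"])@c["R"], u, v
E
python3 - <<'E'
from h import *
for n in ["top","scene"]:
    c=capture(n); cv2.imwrite(f"pics/{n}0.png",c["image"]); np.savez(f"{n}0.npz",**c)
    for q in ["case_1_mid","dark_1_mid","tray","bar","bar_grip","ramp","jar","bowl","knob_cap"]:
        print(n,q,[(np.round(d["xy"]).tolist(),round(d["conf"],2)) for d in spot_in(n,q)])
print(current_clock())
E
```

```text
pics
top case_1_mid [([402.0, 216.0], 0.87)]
top dark_1_mid [([382.0, 212.0], 0.4)]
top tray [([419.0, 201.0], 0.66)]
top bar [([454.0, 207.0], 0.89)]
top bar_grip [([448.0, 210.0], 0.7)]
top ramp [([242.0, 216.0], 0.83), ([454.0, 206.0], 0.35)]
top jar [([305.0, 123.0], 0.93)]
top bowl [([191.0, 146.0], 0.86)]
top knob_cap [([455.0, 143.0], 0.51)]
scene case_1_mid [([237.0, 251.0], 0.76)]
scene dark_1_mid [([191.0, 285.0], 0.2)]
scene tray [([220.0, 282.0], 0.67)]
scene bar [([190.0, 286.0], 0.96)]
scene bar_grip [([189.0, 286.0], 0.73)]
scene ramp [([344.0, 184.0], 0.66), ([241.0, 351.0], 0.21)]
scene jar [([389.0, 245.0], 0.89), ([327.0, 178.0], 0.71)]
scene bowl [([433.0, 187.0], 0.72), ([327.0, 178.0], 0.61)]
scene knob_cap [([241.0, 351.0], 0.82)]
1.0
```

View pics/top0.png

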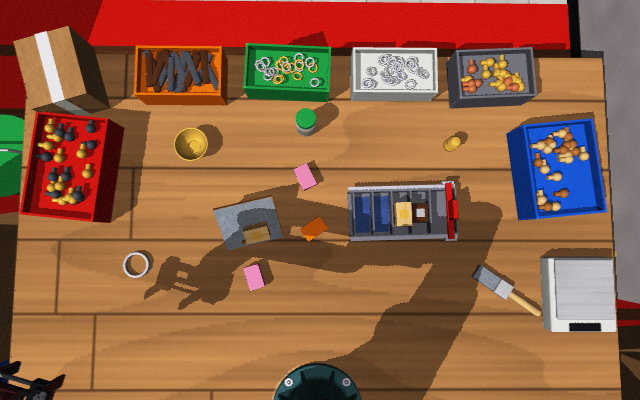

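View pics/scene0.png

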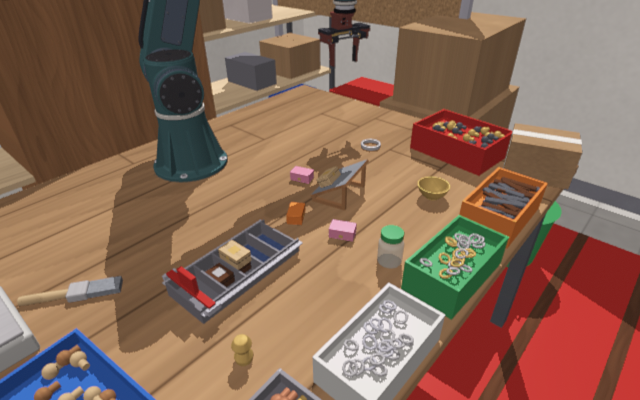

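The top view shows the tray around (402,212) with the bar's fin at (453,205), at the tray's -y end. The empty blue bays are at (362,212) and (384,212). Possible confusions: light case 1 (403,214) on a dark case, with the other dark case at (421,212); light case 2 on the ramp (257,234); look-alikes orange (314,228), pink (305,176) and pink (254,277). By the description I choose the wooden ones at (403,214) and (257,234).

```bash
python3 - <<'E'
from h import *
c=dict(np.load("top0.npz"))
P,u,v=pts(c); 
img=np.full((400,640,3),np.nan); img[v,u]=P
for p in [(403,214),(421,212),(384,212),(362,212),(453,205),(257,234),(242,216),(305,123),(191,146),(455,143),(314,228),(305,176),(254,277)]:
    print(p,np.round(np.nanmedian(img[p[1]-1:p[1]+2,p[0]-1:p[0]+2].reshape(-1,3),0),3))
m=(u>340)&(u<465)&(v>175)&(v<245)&(P[:,2]>.034)&(P[:,2]<.042)
print(m.sum(),cv2.minAreaRect(P[m][:,:2].astype(np.float32)))
m=(u>205)&(u<285)&(v>190)&(v<250)&(P[:,2]>.02)
print(m.sum(),cv2.minAreaRect(P[m][:,:2].astype(np.float32)))
print(current_orientation(),c["intrinsics"])
w=capture("wrist");print(w["intrinsics"][0,0],w["R"],-w["R"].T@w["t"])
a=c["image"][165:285,200:480];cv2.imwrite("pics/crop.png",cv2.resize(a,None,fx=2.8,fy=2.8,interpolation=cv2.INTER_CUBIC))
E
```

```text
(403, 214) [ 0.505 -0.218  0.061]
(421, 212) [ 0.512 -0.272  0.032]
(384, 212) [ 0.513 -0.18   0.004]
(362, 212) [ 0.513 -0.12   0.005]
(453, 205) [ 0.526 -0.339  0.083]
(257, 234) [0.453 0.152 0.068]
(242, 216) [0.498 0.19  0.07 ]
(305, 123) [0.733 0.033 0.083]
(191, 146) [0.691 0.342 0.004]
(455, 143) [ 0.69  -0.358  0.056]
(314, 228) [0.469 0.009 0.028]
(305, 176) [0.606 0.033 0.027]
(254, 277) [0.342 0.164 0.027]
841 ((0.5138495564460754, -0.22480779886245728), (0.1541663110256195, 0.2828231155872345), 0.8908972144126892)
2615 ((0.48112398386001587, 0.17567294836044312), (0.10918848216533661, 0.15060026943683624), 13.58250904083252)
[ 1.38939016e-01  9.90300938e-01 -3.42573823e-05 -1.61865319e-05] [[407.20992516   0.         316.32591913]
 [  0.         407.20992516 201.48735835]
 [  0.           0.           1.        ]]
311.4150783892275 [[ 2.74644099e-01  9.61545659e-01 -7.51260997e-04]
 [ 9.28206036e-01 -2.64917261e-01  2.61251602e-01]
 [ 2.51006322e-01 -7.24485359e-02 -9.65270447e-01]] [0.09560361 0.59662042 0.3852027 ]
```

View pics/crop.png

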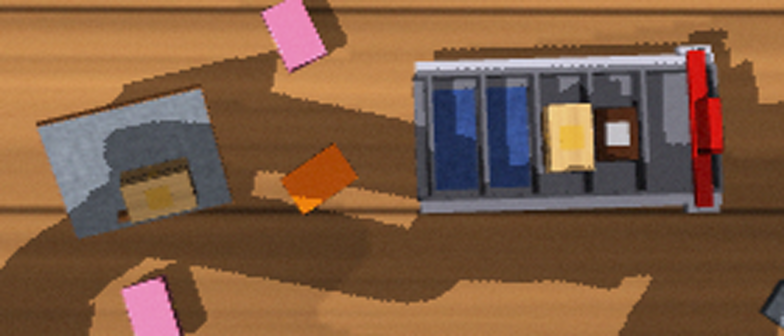

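The crop confirms wood-and-brass case 1 at crop (569,137) on a dark case, case 2 on the ramp at (160,193), two blue pads at (455,137) and (508,137), and the second dark case at (617,133). I'll take a close look over the tray, then the ramp.

```bash
cat >> h.py <<'E'
from scipy.spatial.transform import Rotation as Ro
def down(psi, tilt=None):
    "quat, tool z down (or along tilt), tool y along world angle psi (rad)"
    z=np.array([0,0,-1.]) if tilt is None else np.asarray(tilt)
    y=np.array([np.cos(psi),np.sin(psi),0]); x=np.cross(y,z)
    return Ro.from_matrix(np.stack([x,y,z],1)).as_quat()
def look(name):
    c=capture("wrist"); np.savez(name+".npz",**c); cv2.imwrite(f"pics/{name}.png",c["image"]); return c
E
python3 - <<'E'
from h import *
move_gripper(.078)
move_ptp([0.46,0.13,0.22],down(np.radians(-76.4))); 
print(current_clock(),current_joint_pos().round(2) if hasattr(current_joint_pos(),'round') else current_joint_pos()); look("ramp1")
move_ptp([0.51,-0.20,0.20],down(0)); look("tray1"); print(current_clock(),current_joint_pos())
a=np.vstack([cv2.imread("pics/ramp1.png"),cv2.imread("pics/tray1.png")]);cv2.imwrite("pics/both.png",cv2.resize(a,None,fx=.75,fy=.75,interpolation=cv2.INTER_AREA))
E
```

```text
3.3833 [0.13 0.19 1.77 0.   1.19 1.46]
5.2 [-4.98730589e-01  3.06363298e-01  1.65200385e+00  1.96539974e-04
  1.18325952e+00 -4.99249938e-01]
```

View pics/both.png

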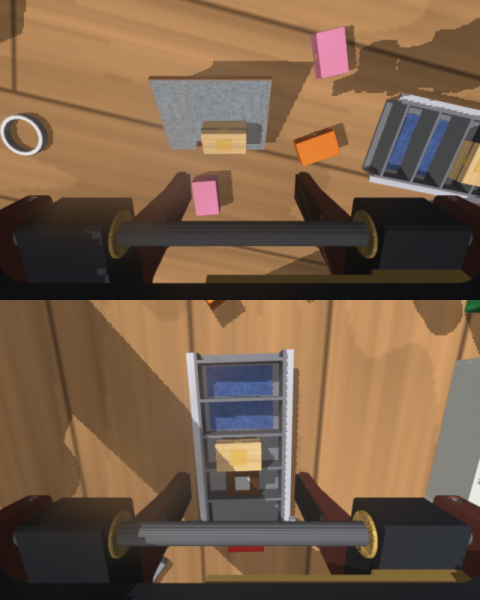

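The upper half (ramp view, at 0.75 scale) shows case 2 on the ramp at (224,137), near its lower edge, with the pink and orange decoys off the ramp. The lower half (tray view) shows the empty blue bays at (240,380) and (240,415), case 1 at (238,455) and a dark case at (242,484). Next I'll fit positions from the depth.

```bash
python3 - <<'E'
from h import *
# tray (newest wrist picture is tray1)
c=dict(np.load("tray1.npz")); P,u,v=pts(c)
fin=(v>340*4/3*0+265)  # gripper rows
ok=(v<255)
r=ok&(P[:,2]>.034)&(P[:,2]<.042)&(abs(P[:,0]-.513)<.1)&(P[:,1]<-.06)&(P[:,1]>-.3)
print("rim",r.sum(),cv2.minAreaRect(P[r][:,:2].astype(np.float32)),np.median(P[r][:,2]))
for s in (-1,1):   # outer edges in x as function of y
    ys=np.arange(-.27,-.08,.01); e=[(np.percentile(s*P[r&(abs(P[:,1]-y)<.005)][:,0],96)*s) for y in ys]
    print("edge",s,np.round(np.polyfit(ys+.2,e,1),4))
b=c["image"].astype(int)
col=b[v,u]; blue=ok&(col[:,0]>col[:,2]+35)&(abs(P[:,0]-.513)<.07)&(P[:,2]<.02)&(P[:,1]<-.08)
ym=P[blue][:,1]; print("blue",blue.sum(),cv2.minAreaRect(P[blue&(P[:,1]>-.148)][:,:2].astype(np.float32)),cv2.minAreaRect(P[blue&(P[:,1]<-.152)][:,:2].astype(np.float32)),np.median(P[blue][:,2]))
t=ok&(P[:,2]>.055)&(P[:,2]<.068)&(abs(P[:,0]-.513)<.08)&(P[:,1]<-.15)&(P[:,1]>-.27)
print("case1",t.sum(),cv2.minAreaRect(P[t][:,:2].astype(np.float32)),np.median(P[t][:,2]))
d=ok&(P[:,2]>.028)&(P[:,2]<.036)&(abs(P[:,0]-.513)<.05)&(P[:,1]<-.2)&(P[:,1]>-.32); print("dark",np.percentile(P[d],[3,97],axis=0).round(3) if d.any() else 0)
# walls between bays: y of rim pts in the middle
w=r&(abs(P[:,0]-.55)<.01); print("walls y",np.histogram(P[w][:,1],np.arange(-.33,-.05,.005)))
# ramp
c=dict(np.load("ramp1.npz")); P,u,v=pts(c); ok=(v<215)
R=ok&(P[:,2]>.02)&(abs(P[:,0]-.485)<.09)&(abs(P[:,1]-.18)<.11)
Q=P[R]; best=None; rng=np.random.default_rng(0)
def plane(Q,tol=.002):
    b=(0,)
    for _ in range(400):
        p=Q[rng.choice(len(Q),3,False)]; n=np.cross(p[1]-p[0],p[2]-p[0]); L=np.linalg.norm(n)
        if L<1e-7: continue
        n/=L; k=abs((Q-p[0])@n)<tol
        if k.sum()>b[0]: b=(k.sum(),k)
    k=b[1]; m=Q[k].mean(0); n=np.linalg.svd(Q[k]-m,full_matrices=False)[2][2]; n*=np.sign(n[2]); return n,m,k
n,m,k=plane(Q); th=np.arctan2(-n[1],-n[0])
print("ramp n",n.round(3),"tilt",np.degrees(np.arccos(n[2])),"theta",np.degrees(th),"z at m",m,len(Q),k.sum())
h=(Q-m)@n; T=Q[(h>.022)&(h<.033)]
ux=np.array([np.cos(th),np.sin(th),0]); ey=np.array([-np.sin(th),np.cos(th),0]); ex=np.cross(ey,n)
ab=np.stack([(T-m)@ex,(T-m)@ey],1); rc=cv2.minAreaRect(ab.astype(np.float32)); print("case2 top",len(T),rc,np.median((T-m)@n))
ctr=m+ex*rc[0][0]+ey*rc[0][1]+n*(np.median((T-m)@n)); print("ctr of top",ctr.round(4), ex.round(3), ey.round(3))
print(np.degrees(cv2.minAreaRect(Q[k][:,:2].astype(np.float32))[2]*np.pi/180),cv2.minAreaRect(Q[k][:,:2].astype(np.float32)))
E
```

```text
rim 3492 ((0.5062432885169983, -0.18142181634902954), (0.13488194346427917, 0.19887696206569672), 1.8490346670150757) 0.03836829330963011
edge -1 [-0.0291  0.4495]
edge 1 [-0.032  0.568]
blue 5077 ((0.5076457858085632, -0.11953359097242355), (0.08756548166275024, 0.04078191891312599), 2.0210423469543457) ((0.5072076916694641, -0.1715604066848755), (0.0949052944779396, 0.0379408560693264), 0.22245486080646515) 0.006503548069275059
case1 2345 ((0.5033885836601257, -0.2190534919500351), (0.06171485409140587, 0.04027140140533447), 1.3613629341125488) 0.06052910271313262
dark [[ 0.485 -0.281  0.031]
 [ 0.546 -0.24   0.034]]
walls y (array([ 0,  0,  0,  0,  0,  0,  0,  0,  0,  0,  0,  0,  0,  0,  0,  0,  0,
       80,  3,  0,  0,  0,  0,  0,  0,  0,  0, 86,  1,  0,  0,  0,  0,  0,
        0,  0,  0, 87,  0,  0,  0,  0,  0,  0,  0,  0,  0, 96,  0,  0,  0,
        0,  0,  0,  0,  0]), array([-0.33 , -0.325, -0.32 , -0.315, -0.31 , -0.305, -0.3  , -0.295,
       -0.29 , -0.285, -0.28 , -0.275, -0.27 , -0.265, -0.26 , -0.255,
       -0.25 , -0.245, -0.24 , -0.235, -0.23 , -0.225, -0.22 , -0.215,
       -0.21 , -0.205, -0.2  , -0.195, -0.19 , -0.185, -0.18 , -0.175,
       -0.17 , -0.165, -0.16 , -0.155, -0.15 , -0.145, -0.14 , -0.135,
       -0.13 , -0.125, -0.12 , -0.115, -0.11 , -0.105, -0.1  , -0.095,
       -0.09 , -0.085, -0.08 , -0.075, -0.07 , -0.065, -0.06 , -0.055,
       -0.05 ]))
ramp n [-0.514 -0.125  0.848] tilt 31.965349681691492 theta 13.636565092642694 z at m [0.49128516 0.18138812 0.06536467] 14698 11450
case2 top 1779 ((-0.03903999179601669, -0.016014615073800087), (0.04075693339109421, 0.06160798668861389), 0.011979144997894764) 0.027628266706212507
ctr of top [0.4487 0.1546 0.0681] [0.824 0.2   0.529] [-0.236  0.972  0.   ]
13.536774635314943 ((0.47762060165405273, 0.1762230098247528), (0.10668826848268509, 0.1504138857126236), 13.536774635314941)
```

```bash
python3 - <<'E'
from h import *
c=dict(np.load("tray1.npz")); P,u,v=pts(c)
r=(v<255)&(P[:,2]>.034)&(P[:,2]<.042)
yaw=np.arctan(.0305); ey=np.array([-np.sin(yaw),np.cos(yaw)]); ex=np.array([ey[1],-ey[0]])
o=np.array([.5088,-.195]); L=np.stack([(P[:,:2]-o)@ex,(P[:,:2]-o)@ey],1)
q=r&(abs(L[:,0])<.05)
offs=[]
for w in (-50,0,50,100):
    s=L[q&(abs(L[:,1]-w/1e3)<.012)][:,1]; print(w,len(s),np.percentile(s,[5,50,95]).round(4)); offs.append(np.median(s)-w/1e3)
o=o+ey*np.median(offs[1:3]); print("origin",o)
np.savez("tray.npz",o=o,yaw=yaw)
c1=np.array([.5034,-.2191]); d=(c1-o); print("case1 in tray",d@ex,d@ey)
psi=yaw
move_ptp([*c1,.075],down(psi)); servo_line([*c1,.0385],rate=.08)
move_gripper(.055); print(current_finger_gap(),current_grip_force())
servo_line([*c1,.078],rate=.1)
tgt=o+ey*.025
servo_line([*tgt,.078],rate=.12)
print(current_force())
print(servo_line([*tgt,.045],rate=.08,contact_N=6),current_position())
print(servo_line([*tgt,.009],rate=.025,contact_N=4),current_position(),current_force(),current_clock())
E
```

```text
-50 141 [-0.0505 -0.0478 -0.0464]
0 512 [-0.0044  0.0012  0.0034]
50 413 [0.0495 0.0514 0.0533]
100 493 [0.0993 0.1011 0.1031]
origin [ 0.50875967 -0.19367763]
case1 in tray -0.006132198424223484 -0.02524716332146839
0.06179283507760407 30.000840425491333
[ 0.40491488 -0.29775993 -0.50876035]
False [ 0.50786501 -0.16892999  0.04476682]
True [ 0.50785042 -0.16864609  0.01292169] [0.07917513 0.253496   4.80161462] 9.6167
```

```bash
python3 - <<'E'
from h import *
p=current_position()
print(servo_line([p[0],p[1],.009],rate=.01,contact_N=5),current_position(),current_force())
c=look("place1"); 
P,u,v=pts(c); t=(v<255)&(abs(P[:,0]-.508)<.03)&(abs(P[:,1]+.169)<.02)&(P[:,2]>.02); print(t.sum(),np.median(P[t],0) if t.any() else 0)
E
```

```text
True [ 0.50782495 -0.16859677  0.01289711] [0.3741572  0.91030785 5.08789964]
3352 [ 0.50603027 -0.15559233  0.03450506]
```

View pics/place1.png

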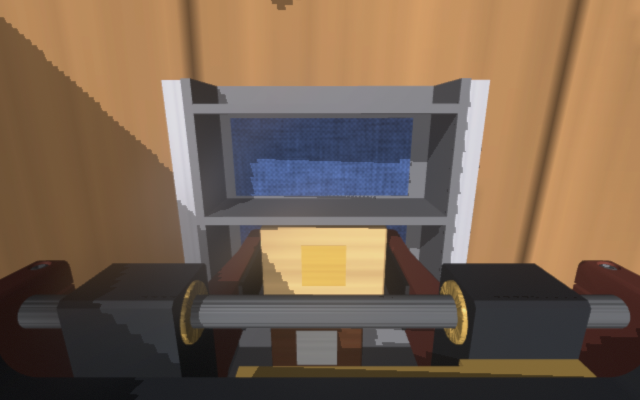

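The case sits in the bay at (323,265) between the fingers, apparently level with the wall. I'll check its top plane in the depth before releasing.

```bash
python3 - <<'E'
from h import *
c=dict(np.load("place1.npz")); P,u,v=pts(c)
t=(u>272)&(u<375)&(v>238)&(v<288); A=np.c_[P[t][:,:2]-[.508,-.169],np.ones(t.sum())]
print("case",np.linalg.lstsq(A,P[t][:,2],rcond=None)[0].round(4),P[t].min(0),P[t].max(0))
w=(u>250)&(u<400)&(v>213)&(v<219);print("wall",np.median(P[w],0))
w=(u>250)&(u<400)&(v>104)&(v<110);print("wall far",np.median(P[w],0))
w=(u>270)&(u<375)&(v>228)&(v<234);print("case front edge",np.median(P[w],0))
w=(u>270)&(u<375)&(v>165)&(v<190);print("pad",np.median(P[w],0))
E
```

```text
case [-0.0013  0.0008  0.0346] [ 0.48179074 -0.18179731  0.03240762] [ 0.53319305 -0.15362489  0.03711699]
wall [ 0.50696287 -0.14193852  0.0378573 ]
wall far [ 0.50539118 -0.0933624   0.03852545]
case front edge [ 0.50583632 -0.15052342  0.03448383]
pad [ 0.5053777  -0.12973783  0.00650593]
```

```bash
python3 - <<'E'
from h import *
move_gripper(.071)
p=current_position(); servo_line([p[0],p[1],.15],rate=.15)
look("after1")
move_gripper(.08)
n=np.array([-.514,-.125,.848]); n/=np.linalg.norm(n); th=np.radians(13.636)
top=np.array([.4487,.1546,.0681]); q=down(th-np.pi/2,-n)
g=top-.0225*n
print(inverse_kinematics(g,q),inverse_kinematics(g+.08*n,q))
move_ptp(g+.08*n,q); print(current_clock())
print(servo_line(g,q,rate=.06,contact_N=5),current_position()-g)
move_gripper(.055); print(current_finger_gap(),current_grip_force(),current_force())
print(servo_line(g+.08*n,q,rate=.08)); print(current_finger_gap(),current_clock())
c=look("held2")
E
```

```text
None NoneTraceback (most recent call last):
  File "<stdin>", line 10, in <module>
bench.PlanningError: the arm cannot take that pose within its joint ranges
```

View pics/after1.png

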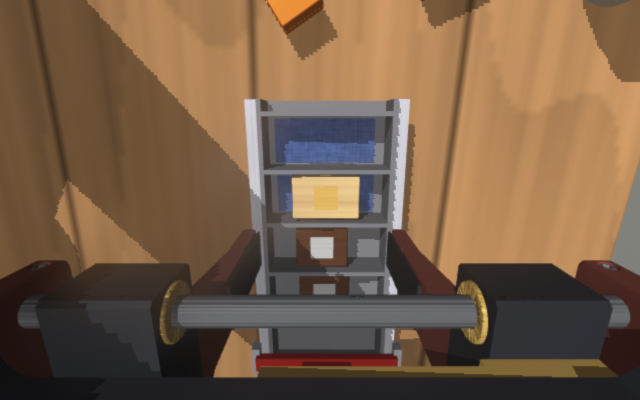

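Case 1 is seated at (325,197), dark cases untouched at (322,247) and (323,285), bay 75 empty at (325,140). The full tilt isn't reachable, so I'll scan tilts and flips.

```bash
python3 - <<'E'
from h import *
th=np.radians(13.636); top=np.array([.4487,.1546,.0681]); n=np.array([-.514,-.125,.848]); n/=np.linalg.norm(n)
print(current_joint_pos(),current_clock())
for a in (32,28,24,20,16,12,8,0):
    t=np.radians(a); m=np.array([-np.sin(t)*np.cos(th),-np.sin(t)*np.sin(th),np.cos(t)])
    for f in (-1,1):
        q=down(th+f*np.pi/2,-m)
        r=[]
        for h in (0,.03,.06,.1):
            s=inverse_kinematics(top-.0225*n+h*m,q); r.append(None if s is None else np.round(s,2).tolist())
        print(a,f,r)
E
```

```text
[-4.49668319e-01  3.46618301e-01  1.73589681e+00 -1.02688889e-04
  1.06189125e+00 -4.80225191e-01] 11.775
32 -1 [None, None, None, None]
32 1 [None, None, None, None]
28 -1 [None, None, None, [0.14, 0.09, 2.34, 0.2, 0.23, 1.3]]
28 1 [None, None, None, [0.14, 0.09, 2.34, 0.2, 0.23, -1.85]]
24 -1 [None, None, [0.16, 0.21, 2.28, 0.14, 0.24, 1.36], [0.15, 0.09, 2.26, 0.1, 0.37, 1.4]]
24 1 [None, None, [0.16, 0.21, 2.28, 0.14, 0.24, -1.78], [0.15, 0.09, 2.26, 0.1, 0.37, -1.74]]
20 -1 [[0.17, 0.37, 2.23, 0.12, 0.2, 1.39], [0.17, 0.29, 2.22, 0.09, 0.28, 1.42], [0.16, 0.21, 2.21, 0.07, 0.37, 1.44], [0.16, 0.11, 2.19, 0.06, 0.49, 1.45]]
20 1 [[0.17, 0.37, 2.23, 0.12, 0.2, -1.75], [0.17, 0.29, 2.22, 0.09, 0.28, -1.72], [0.16, 0.21, 2.21, 0.07, 0.37, -1.7], [0.16, 0.11, 2.19, 0.06, 0.49, -1.69]]
16 -1 [[0.17, 0.37, 2.17, 0.06, 0.33, 1.46], [0.17, 0.3, 2.16, 0.05, 0.41, 1.47], [0.17, 0.23, 2.14, 0.04, 0.49, 1.47], [0.17, 0.13, 2.12, 0.03, 0.61, 1.48]]
16 1 [[0.17, 0.37, 2.17, 0.06, 0.33, -1.69], [0.17, 0.3, 2.16, 0.05, 0.41, -1.68], [0.17, 0.23, 2.14, 0.04, 0.49, -1.67], [0.17, 0.13, 2.12, 0.03,
[... 268 characters left out ...]
5, 2.08, 0.02, 0.61, -1.65], [0.17, 0.17, 2.05, 0.02, 0.72, -1.65]]
8 -1 [[0.18, 0.39, 2.05, 0.01, 0.56, 1.5], [0.18, 0.33, 2.03, 0.01, 0.64, 1.5], [0.18, 0.27, 2.01, 0.01, 0.72, 1.5], [0.18, 0.2, 1.98, 0.01, 0.82, 1.51]]
8 1 [[0.18, 0.39, 2.05, 0.01, 0.56, -1.64], [0.18, 0.33, 2.03, 0.01, 0.64, -1.64], [0.18, 0.27, 2.01, 0.01, 0.72, -1.64], [0.18, 0.2, 1.98, 0.01, 0.82, -1.64]]
0 -1 [[0.19, 0.44, 1.93, -0.0, 0.77, 1.52], [0.19, 0.39, 1.91, -0.0, 0.85, 1.52], [0.19, 0.34, 1.88, -0.0, 0.92, 1.52], [0.19, 0.28, 1.84, -0.0, 1.02, 1.52]]
0 1 [[0.19, 0.44, 1.93, -0.0, 0.77, -1.62], [0.19, 0.39, 1.91, -0.0, 0.85, -1.62], [0.19, 0.34, 1.88, -0.0, 0.92, -1.62], [0.19, 0.28, 1.84, -0.0, 1.02, -1.62]]
```

```bash
cat >> h.py <<'E'
n=np.array([-.514,-.125,.848]); n/=np.linalg.norm(n); th=np.arctan2(-n[1],-n[0])
top2=np.array([.4487,.1546,.0681]); C2=top2-.014*n
def rotc(y,z): return np.stack([np.cross(y,z),y,z],1)
Rg=rotc(np.array([-np.sin(th),np.cos(th),0]),n)      # case axes on the ramp
a=np.radians(18); m=np.array([-np.sin(a)*np.cos(th),-np.sin(a)*np.sin(th),np.cos(a)])
qg=down(th-np.pi/2,-m); tg=C2-.008*m
tr=np.load("tray.npz"); o=tr["o"]; yaw=float(tr["yaw"])
tex=np.array([np.cos(yaw),np.sin(yaw),0]); tey=np.array([-tex[1],tex[0],0])
def place(Cp,s=-1):
    Rp=rotc(s*tex,np.array([0,0,1.])); D=Rp@Rg.T
    return Cp+D@(tg-C2), (Ro.from_matrix(D)*Ro.from_quat(qg)).as_quat()
Cp=np.array([*o,0])+.075*tey+[0,0,.020]
E
python3 - <<'E'
from h import *
for s in (-1,1):
    for h in (0,.04,.1): print(s,h,inverse_kinematics(*place(Cp+[0,0,h],s)))
move_gripper(.08)
move_ptp(tg+.08*m,qg); print(current_clock())
print(servo_line(tg,qg,rate=.06,contact_N=5),current_position()-tg)
move_gripper(.055); print(current_finger_gap(),current_grip_force(),current_force())
print(servo_line(tg+.09*m,qg,rate=.08)); print(current_finger_gap(),current_clock(),current_force())
E
```

```text
-1 0 [-0.19392662  0.54130417  1.92140036 -0.39271337  0.66161758  0.08487777]
-1 0.04 [-0.19392662  0.47106942  1.8974815  -0.35243947  0.74933789  0.03203245]
-1 0.1 [-0.19392662  0.37510057  1.84951957 -0.30855376  0.88553675 -0.03195898]
1 0 [-0.51450996  0.5805399   1.81773543  0.268754    0.88939233  2.41144713]
1 0.04 [-0.51450996  0.51668233  1.79525092  0.25219825  0.97282817  2.43915605]
1 0.1 [-0.51450996  0.42917106  1.74989763  0.23330808  1.10181381  2.4762224 ]
13.6833
False [1.39384380e-04 3.82636329e-05 3.30466495e-04]
0.06160294147600364 30.000271797180176 [-0.91390768 -0.24066336  3.93244861]
False
0.06158828160122707 16.8667 [ 0.16922318  0.01473623 -0.29770281]
```

```bash
python3 - <<'E'
from h import *
move_ptp(*place(Cp+[0,0,.09])); 
p,q=place(Cp+[0,0,.037]); servo_line(p,q,rate=.08); print(current_position()-p,current_clock(),current_force())
c=look("hover2")
E
```

```text
[ 2.49109341e-04 -9.40404765e-06  1.65576963e-04] 19.0167 [ 0.47578998  0.05589919 -0.18519542]
```

View pics/hover2.png

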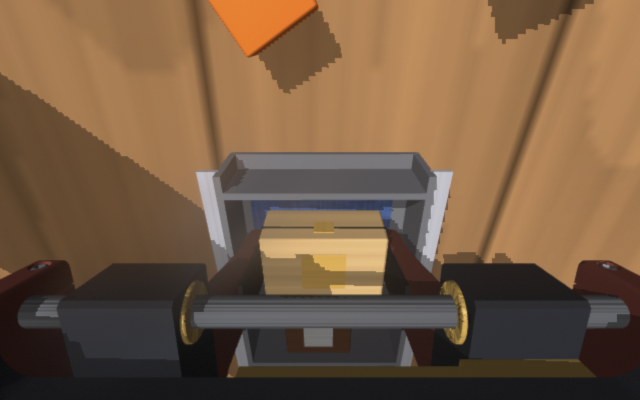

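The case hangs over the last bay at (323,255), level to the eye, with the end wall's top at (325,195). I'll check the gap in the depth.

```bash
python3 - <<'E'
from h import *
c=dict(np.load("hover2.npz")); P,u,v=pts(c)
L=np.stack([(P-[*o,0])@tex,(P-[*o,0])@tey,P[:,2]],1)*1e3
for r in range(150,292,4):
    k=(v==r)&(u>275)&(u<370); print(r,np.median(L[k],0).round(1))
t=(u>270)&(u<378)&(v>234)&(v<288); A=np.c_[L[t][:,:2],np.ones(t.sum())]
print(np.linalg.lstsq(A,L[t][:,2],rcond=None)[0].round(3))
E
```

```text
150 [ -0.9 113.    0.5]
154 [ -1.2 111.8   4.5]
158 [ -1.2 109.1   4.4]
162 [ -1.5 106.4   4.5]
166 [ -1.2 103.7   4.6]
170 [ -1.2 102.    7.2]
174 [ -1.5 102.   13.2]
178 [ -1.7 102.   19.1]
182 [ -0.8 102.   24.7]
186 [ -0.8 102.   30. ]
190 [ -1.4 102.   35. ]
194 [ -1.3 101.3  38.5]
198 [-1.1 98.7 38.4]
202 [-1.2 78.2  6.5]
206 [-0.9 75.1  6.4]
210 [-0.5 94.2 43.8]
214 [-1.  94.4 48.2]
218 [-1.  94.4 52.2]
222 [-1.3 94.5 56.2]
226 [-1.  94.5 59.8]
230 [-1.  94.5 63.3]
234 [-1.2 94.4 66.6]
238 [-1.  94.2 69.6]
242 [-1.  92.7 70.7]
246 [-0.7 90.4 70.8]
250 [-1.  87.9 70.7]
254 [-0.7 85.6 70.8]
258 [-1.2 83.  70.7]
262 [-1.2 80.6 70.8]
266 [-1.  78.1 70.9]
270 [-1.  75.6 70.9]
274 [-1.  72.8 70.8]
278 [-1.  70.  70.7]
282 [-1.  67.5 70.9]
286 [-1.  64.7 70.9]
290 [-1.  61.6 70.6]
[-0.0000e+00 -2.9000e-02  7.2877e+01]
```

```bash
python3 - <<'E'
from h import *
d=.0004*tey
p,q=place(Cp+[0,0,.008]+d); print(servo_line(p,q,rate=.06,contact_N=6),current_position()-p)
p,q=place(Cp+[0,0,-.003]+d); print(servo_line(p,q,rate=.02,contact_N=4),current_position()-p,current_force())
move_gripper(.071); print(current_force())
p=current_position(); servo_line([p[0],p[1],.15],rate=.12)
move_ptp([*(o-.03*tey[:2]),.2],down(yaw)); c=look("after2"); print(current_clock())
P,u,v=pts(c); L=np.stack([(P-[*o,0])@tex,(P-[*o,0])@tey,P[:,2]],1)*1e3
for y in (75,25,-25,-75):
    t=(v<255)&(abs(L[:,0])<22)&(abs(L[:,1]-y)<15); A=np.c_[L[t][:,0],L[t][:,1]-y,np.ones(t.sum())]
    if t.sum()>20: print(y,t.sum(),np.linalg.lstsq(A,L[t][:,2],rcond=None)[0].round(3),L[t][:,2].max())
E
```

```text
False [-2.18809819e-04  1.86230155e-05 -3.49158263e-04]
True [ 3.81106828e-04 -8.68352864e-05  3.81464481e-03] [0.89157643 0.17113644 3.66711428]
[ 0.67222081  0.17586537 -0.20705836]
22.4083
75 1432 [-1.0000e-03 -3.0000e-03  3.4593e+01] 37.23082557168007
25 1285 [-2.0000e-03 -0.0000e+00  3.4592e+01] 37.350634485722935
-25 1057 [-5.0000e-02 -2.7000e-02  3.2296e+01] 35.12450739586321
-75 979 [ 1.0000e-03 -1.0000e-03  3.2665e+01] 35.06794444821951
```

View pics/after2.png

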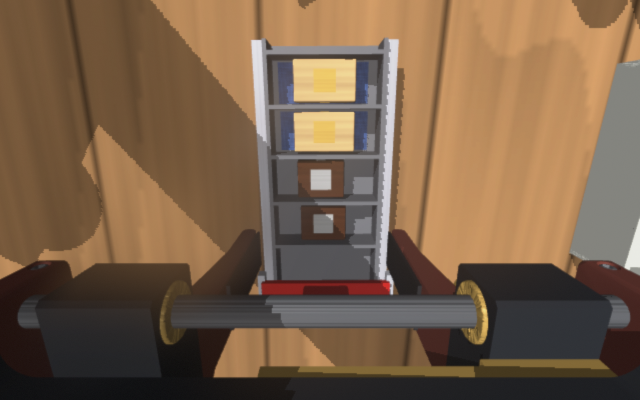

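Both light cases lie flat at (324,80) and (323,131), tops at 34.6 mm, below the 38 mm rim. The dark cases are in place at (320,180) and (322,221). Now the bar.

```bash
python3 - <<'E'
from h import *
f0=o-.148*tey[:2]
move_gripper(.05)
move_ptp([f0[0],f0[1],.19],down(yaw-np.pi/2)); 
for n_ in ("top","wrist"):
    c=capture(n_); P,u,v=pts(c); col=c["image"][v,u].astype(int)
    L=np.stack([(P-[*o,0])@tex,(P-[*o,0])@tey,P[:,2]],1)*1e3
    k=(col[:,2]>col[:,0]+60)&(col[:,2]>col[:,1]+60)&(abs(L[:,0])<90)&(L[:,1]<-110)&(L[:,1]>-190)&(L[:,2]>35)
    for nm,kk in (("fin top",k&(L[:,2]>82)&(L[:,2]<92)),("fin",k&(L[:,2]>58)),("bar",k&(L[:,2]<50))):
        if kk.sum()>5: print(n_,nm,kk.sum(),np.percentile(L[kk],[2,50,98],axis=0).round(1).tolist())
cv2.imwrite("pics/bar.png",c["image"]); print(current_clock(),current_joint_pos())
E
```

```text
top bar 170 [[-69.4, -156.7, 41.8], [-35.9, -147.4, 46.0], [73.4, -141.3, 49.7]]
wrist fin top 720 [[-23.4, -154.5, 85.7], [1.4, -149.1, 87.4], [24.1, -143.7, 88.8]]
wrist fin 724 [[-23.4, -154.6, 85.6], [1.6, -149.1, 87.4], [24.1, -143.7, 88.8]]
wrist bar 1388 [[-69.7, -156.8, 46.0], [33.7, -149.1, 47.5], [71.4, -141.4, 48.9]]
24.325 [-6.98792537e-01  4.11548796e-01  1.51225584e+00  7.04609215e-05
  1.21790922e+00  8.40336627e-01]
```

View pics/bar.png

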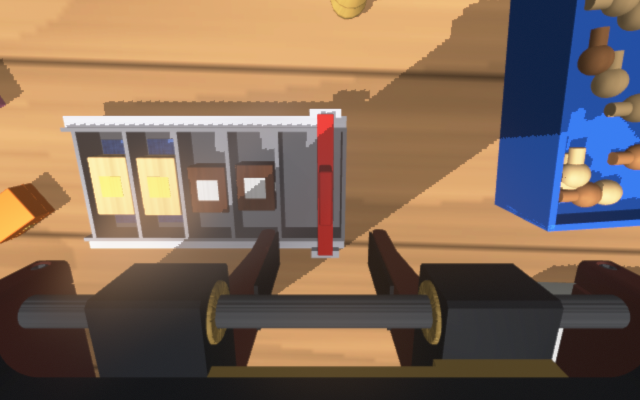

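The fin is at (325,175), at tray y -149 mm. I'll grip it and slide until it meets the stop.

```bash
python3 - <<'E'
from h import *
q=down(yaw-np.pi/2)
at=lambda y,z:[*(o+.001*tex[:2]+y*tey[:2]),z]
servo_line(at(-.149,.056),q,rate=.1)
move_gripper(.005); print(current_finger_gap(),current_position(),at(-.149,.056),current_force())
print(servo_line(at(.085,.056),q,rate=.07,contact_N=15),current_force())
print(servo_line(at(.1075,.056),q,rate=.02,contact_N=10),current_force())
print(((np.array(current_position())[:2]-o)@tey[:2]),current_clock())
sleep(.2)
move_gripper(.04); p=current_position(); servo_line([p[0],p[1],.2],rate=.12)
c=capture("wrist"); P,u,v=pts(c); col=c["image"][v,u].astype(int)
L=np.stack([(P-[*o,0])@tex,(P-[*o,0])@tey,P[:,2]],1)*1e3
k=(col[:,2]>col[:,0]+60)&(col[:,2]>col[:,1]+60)&(abs(L[:,0])<90)&(abs(L[:,1]-100)<40)
for kk in (k&(L[:,2]>80),k&(L[:,2]<50)&(L[:,2]>38)): print(np.percentile(L[kk],[2,50,98],axis=0).round(1).tolist())
cv2.imwrite("pics/end.png",c["image"]); print(current_clock())
E
```

```text
0.011667854392258141 [ 0.51431225 -0.34260112  0.05603511] [np.float64(0.5143015905193121), np.float64(-0.34257788532565275), 0.056] [-0.25225962  0.1222054   1.55788526]
False [-4.02950543 -0.02866613  5.33049612]
True [-0.07932342 -1.83004818  4.22379519]
0.1038291344178838 30.9167
[[-23.3, 98.4, 85.7], [0.7, 103.9, 87.4], [23.6, 109.4, 88.8]]
[[-70.9, 96.1, 46.0], [31.0, 103.7, 47.5], [70.7, 111.2, 49.0]]
33.15
```

View pics/end.png

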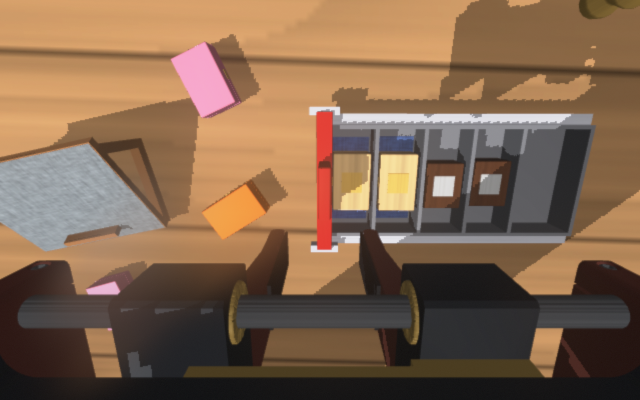

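The bar is at (325,180), 253 mm from where it started. I'll make one gentle push with shut fingers to be sure it sits on its stop, then hand in.

```bash
python3 - <<'E'
from h import *
q=down(yaw-np.pi/2)
at=lambda y,z:[*(o+.001*tex[:2]+y*tey[:2]),z]
move_gripper(0.0)
servo_line(at(.065,.2),q,rate=.12); servo_line(at(.065,.062),q,rate=.12)
print(servo_line(at(.095,.062),q,rate=.02,contact_N=8),(np.array(current_position())[:2]-o)@tey[:2],current_force())
servo_line(at(.06,.062),q,rate=.08); servo_line(at(.06,.2),q,rate=.15)
servo_line(at(.10,.2),q,rate=.15)
c=capture("wrist"); P,u,v=pts(c); col=c["image"][v,u].astype(int)
L=np.stack([(P-[*o,0])@tex,(P-[*o,0])@tey,P[:,2]],1)*1e3
k=(col[:,2]>col[:,0]+60)&(col[:,2]>col[:,1]+60)&(abs(L[:,0])<90)&(abs(L[:,1]-100)<40)&(L[:,2]>80)
print(np.percentile(L[k],[2,50,98],axis=0).round(1).tolist())
print(current_clock()); print(close_job())
E
```

```text
True 0.08844682092933262 [-0.32282985 -2.16375132  1.95598725]
[[-23.4, 97.8, 85.3], [3.2, 103.2, 87.4], [23.7, 109.6, 217.7]]
38.8167
the job is handed in; nothing more can be done
None
```

I handed the job in at about 39 s: both light cases lie flat in their own bays about 4 mm below the rim, the dark cases are still in theirs, and the red bar is against its far stop.

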